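Hold a damp box open with its lever

TASK

The slab lid of the damp box is raised with the wooden lever that rests in the fulcrum beside it, but a firebrick stands under the lever's long end. Push the brick aside along the bench, out from under the lever, then press the lever's long end down until its rubber foot meets the bench, so that the lid is raised, and finish while still holding it down. Only push and press: do not pick up the brick or the lever, do not touch the box, its fulcrum or its lid, and leave the other things on the bench where they are.

Things in the scene. Friction and masses are not known exactly. Their poses are not given: they have to be found in the camera images.
- damp_box: Fixed plywood box, 240 x 170 x 70 mm high (x, y, z), with a slab lid and a fulcrum. Origin: centre of the underside, on the bench; z up. The lid overhangs on the -y side; the fulcrum, two notched cheeks 86 mm high, stands 205 mm from the origin in -y; the lever points away along -y. A foot plank 12 mm high, 120 mm wide, runs from the box to y = -245 mm.
- cradle (a point): Middle of the fulcrum, where the lever's pin rests in the notches: point on the pin's axis, fixed to the box at (0, -205, 69.5) mm in the box frame; the pin must stay in there.
- lid (a joint): Opening of the lid, rad, hinged on the box's +y edge: 0 shut, about 0.19 with the lever's foot on the bench, about 0.03 if the brick stops the lever. Grey slab 244 x 215 x 14 mm, about 1.9 kg, top at 84 mm when shut. It falls shut by its weight and carries the lever back up if that is let go.
- lid_lip (a point): Middle of the lower edge of the lid's overhanging lip (130 mm from the box's origin in -y and 70 mm high when shut), under which the lever's short end lies.
- lever: Loose wooden bar 34 wide, 16 thick, 302 mm long, on a 12 mm pin in the fulcrum. Origin: pin centre. At rest its frame is parallel to the box's; the bar slopes up 0.14 rad to its long end (-y, 210 mm from the pin, top 107 mm high); the short end (+y, 100 mm) is under the lid's lip. It turns 0.4 rad about x until the rubber foot below the long end meets the bench. Pressing there takes 4 to 8 N.
- lever_end (a point): Point on the bar's upper face, on its middle line, 190 mm from the pin towards the long end and 20 mm short of the bar's end: the place to press. At rest about 104 mm above the bench, about 32 mm when the foot is on the bench.
- brick: Loose cream cut firebrick, 76 x 150 x 64 mm high (x, y, z), about 0.55 kg, flat on the bench, long side roughly along the lever, 17 to 40 mm of it under the lever's long end (10 mm below the foot), the rest beyond. Origin: centre of the underside. Clear when wholly beside the lever (origin over 60 mm from its middle line, box x, if parallel) or wholly beyond its end.
- glaze_jar: Bystander: closed glaze jar, 60 mm across, 85 mm high, standing beside the lever. Origin: centre of the underside.
- mug: Bystander: white mug, 80 mm across, 90 mm high. Origin: centre of the underside.
- bowl: Bystander: brown bowl, 100 mm across, 50 mm high. Origin: centre of the underside.
- butterfly: Bystander: dark clay butterfly lying flat, about 100 x 130 mm, 22 mm high. Origin: centre of the underside.
- strip: Bystander: wooden thickness strip lying flat, 35 x 280 x 9 mm. Origin: centre of the underside.
- pinch_pot: Bystander: small blue pot, 70 mm across, 40 mm high. Origin: centre of the underside.
There are look-alikes about, which are no part of the job. What is shaped like the brick but blue or turquoise is not meant.

How it is judged:
On the way, in this order (a step that is already met when the one before it is completed fails the run):
1. the brick is out from under the lever ((x of brick in the frame of damp_box above 0.057 m or x of brick in the frame of damp_box below -0.057 m or y of brick in the frame of damp_box below -0.49 m)), for 0.2 s.
2. the lever is pressed down and the lid is up (value of joint lid above 0.16 rad and contact force between the fingers and lever above 1 N), for 0.2 s.
At the end, for the whole second after the job is handed in: The lid is held more than 0.16 rad open, the fingers press the lever with over 1 N, its pin is within 10 mm of the cradle, and the brick lies flat and still, not touching the lever, its centre over 57 mm to a side of the lever's line or over 490 mm from the box centre in -y (all of step 2 and (x of brick in the frame of damp_box above 0.057 m or x of brick in the frame of damp_box below -0.057 m or y of brick in the frame of damp_box below -0.49 m) and contact force between brick and lever below 0.3 N and height (world z) of brick below 0.008 m and angle between brick's own z axis and vertical below 0.1 rad and linear speed of brick below 0.02 m/s and distance between lever and cradle below 0.01 m); the arm keeps its last pose, push and grip.
It fails at once if the brick is lifted or tipped over (height (world z) of brick above 0.015 m or angle between brick's own z axis and vertical above 0.35 rad).
It fails at once if the lever is lifted or pulled out of its notches (distance between lever and cradle above 0.015 m).
It fails at once if the robot touches the box, its fulcrum or its lid (contact force between any of the fingers, the arm and damp_box above 2 N).
It fails at once if a bystander is moved by more than 30 mm or tipped (distance of any of glaze_jar, mug, bowl, butterfly, strip, pinch_pot from where it was at the start of the episode above 0.03 m or angle between any of glaze_jar, mug, bowl, butterfly, strip, pinch_pot's own z axis and vertical above 0.4 rad).
It also fails if it takes over 40 s, if anything falls off the work surface, if the arm or the gripper's body presses on something with over 40 N, if the wrist force passes 120 N, or if a joint passes its speed limit or range.

ROBOT

A 6-joint arm with a two-finger parallel gripper is mounted at the origin on the work surface. World frame = base frame: x ahead of the robot, y to its left, z up, the work surface at z = 0. Lengths are in m, angles in rad, forces in N, time in s.
With the tool pointing down it reaches from about 0.25 to 0.85 m from the base axis. Payload 12.5 kg.
Tool frame: the origin (TCP) lies midway between the tips of the shut fingers; the grasp point (between the pads) lies 19 mm behind it; z points along the fingers, y is the line along which they close (so a half turn about z gives the same grasp; the last joint's range is limited). The gripper opens to 93 mm and grips with 3 to 60 N. Pads are 15 mm wide; open, the fingers measure 128 mm over their backs; the gripper's body (75 mm by 188 mm) begins 65 mm behind the grasp point.
Start: joints at [-1.193, 0.351, 1.652, -0, 1.139, -0.085], TCP at [0.246, -0.492, 0.219] pointing down, gripper open.
Joint ranges: [-2.75, 2.75], [-0.79, 2.1], [0.01, 2.65], [-1.57, 4.71], [0.07, 3.14], [-2.87, 2.87]. Speed limits (rad/s): [2.22, 2.22, 2.79, 3.14, 3.14, 3.14].

INTERFACE

Orientations are given as a unit quaternion [x, y, z, w].
In Python, from workcell import env gives the robot as it stands.
- The arm moves only by the tool step_arm, never from a script. Its argument "commands" is a list of rows, each a list of 4 numbers: the shift along the tool's x, y, z each as a share of 12 cm, from -1 to 1, then the turn about the tool's z as a share of pi/4 rad, from -1 to 1. A call has 1 to 12 rows; each row is the pose to reach, as a shift and turn from the pose commanded when the call began, along the tool's axes at that moment; what a row does not reach only later rows make up. A row lasts 1/10 s, in which the tool goes at most 50 mm and 8.59 degrees, less where a joint would pass 70% of its speed; a pose out of reach is approached as far as the arm can. A call with a number of a shift or a turn outside -1 to 1 is refused whole. A call with a gripper value outside its range is refused whole. "gripper" is the opening, from -1 (shut) to 1 (fully open), set as the call begins (left out, the last holds). The fingers move at their own pace and stop on an object; "newtons" is the grip in N (left out, the last holds). Time passes only in rows, so rows that repeat a pose let the fingers close. It gives the time, the measured TCP pose, the force, the opening and the grip force at its end, in the units of the state.
- env.get_obs(): the state, without advancing time (a new reading comes with each control period).
- env.get_image(name): name is "scene" or "top"; returns the picture (480x640x3 uint8, red, green, blue); there is no depth.
- env.calibration(name): a dict with "K" (3x3 intrinsics, pixels), "rvec" (rotation vector, rad) and "tvec" (3), from world to camera coordinates, as OpenCV has them. Camera axes: x right, y down, z forward; pixel columns grow to the right and rows downward; lengths in m; the calibration is good to about 2 mm. A picture is of the moment at which its call begins. calibration takes no time and is no camera call.
- env.finish_job(): hands the job in; it is judged then, once.
The state is a dict: "time": time; "joint_pos": joint angles; "qd": joint speeds; "effort": joint torques, N m; "tool_pos": TCP position; "ee_rot": TCP orientation; "contact_force": force on the tool from outside, world axes, zero at the start; "moment": the same for the moment, N m; "opening": finger opening in m; "grasp_force": force on a finger pad.
Only numpy, scipy, OpenCV 4.12 (cv2) and the standard library are available. Lean on these libraries where they do the work, as an engineer would, in place of code of your own. Each camera call takes 0.05 s, during which the arm holds its last target. There are 200 camera calls.

## Working session

There is one attempt and no reset: what is moved stays moved. The work goes in short steps, Python scripts to look and compute and a tool call to move; the robot and the scene stay as the last step left them, time stands still between calls to the robot, and variables do not carry over. Pictures are saved under pics/ and viewed, at most 10 in all, crops included, and the job is handed in when it is done.

Besides the shell and the picture viewer there is one more tool, called after "Emit:" as name([rows], argument=value, ...), one row to a line, values as JSON. step_arm: Moves the arm, as the interface text tells. Its arguments: {"type":"object","properties":{"commands":{"type":"array","items":{"type":"array","items":{"type":"number"}}},"gripper":{"type":"number"},"newtons":{"type":"number"}},"required":["commands"]}

```bash
mkdir -p pics; cat > h.py <<'E'
import numpy as np, cv2
from workcell import env
def cal(n):
    c=env.calibration(n); return np.array(c["K"],float),cv2.Rodrigues(np.array(c["rvec"],float))[0],np.array(c["tvec"],float).ravel()
def ray(n,px,z):
    K,R,t=cal(n); o=-R.T@t; d=R.T@np.linalg.inv(K)@np.array([px[0],px[1],1.]); return o+d*(z-o[2])/d[2]
def proj(n,P):
    K,R,t=cal(n); q=K@(R@np.array(P,float)+t); return q[:2]/q[2]
def snap(n,f):
    im=env.get_image(n); cv2.imwrite("pics/"+f,im[:,:,::-1]); return im
E
python3 - <<'E'
from h import *
snap("top","top0.png");snap("scene","scene0.png")
for n in("top","scene"):
    K,R,t=cal(n);print(n,-R.T@t,R[2],K[0,0])
o=env.get_obs();print(o)
E
```

```text
top [0.46968771 0.06588971 1.20191176] [ 0.08746862 -0.01992321 -0.99596802] 432.9775747011962
scene [1.13141771 0.65858203 0.65487811] [-0.56765157 -0.6155774  -0.54665908] 437.1908213859992
{'time': 0.1, 'joint_pos': array([-1.19257257e+00,  3.51169756e-01,  1.65233692e+00, -1.34224570e-05,
        1.13911507e+00, -8.46354566e-02]), 'qd': array([ 0.00027063,  0.00082283, -0.00170425, -0.00078971, -0.00066302,
        0.0013647 ]), 'effort': array([-1.31769248e-04, -4.98027420e+01, -2.85704130e+01,  6.99476106e-02,
        2.39305256e-02, -2.08287940e-05]), 'tool_pos': array([ 0.24546932, -0.49184406,  0.21817098]), 'ee_rot': array([ 9.73338708e-01,  2.29371958e-01, -8.12898716e-05, -5.08120230e-04]), 'contact_force': array([0.0960979 , 1.05354338, 1.08056985]), 'moment': array([0.04595389, 0.00337502, 0.0244606 ]), 'grasp_force': 0.0, 'opening': 0.09278699563313847}
```

View pics/top0.png

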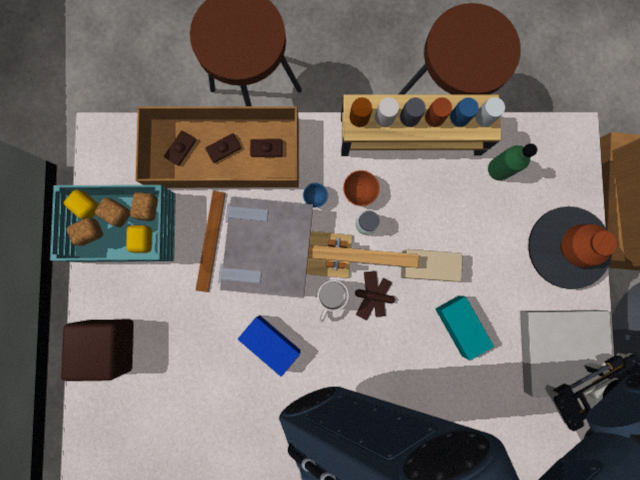

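View pics/scene0.png

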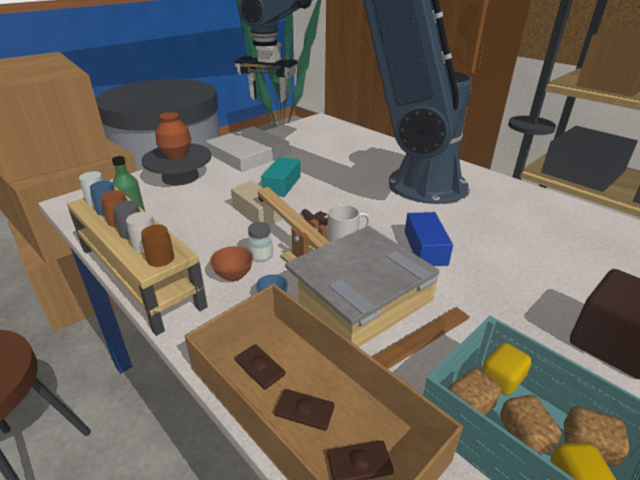

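The top view shows the box at (265,245), the lever running along to (418,261), and the cream brick at (432,265). Three things could be taken for the brick:
- turquoise block at (465,327)
- blue block at (270,345)
- grey slab at (565,350)

I choose the cream one, which is under the lever end, and will check it in a crop while measuring.

```bash
python3 - <<'E'
from h import *
im=cv2.imread("pics/top0.png"); c=im[180:360,300:520]; cv2.imwrite("pics/crop.png",cv2.resize(c,None,fx=3.3,fy=3.3,interpolation=cv2.INTER_CUBIC))
h=cv2.cvtColor(im,cv2.COLOR_BGR2HSV)
print(h[265,450],h[240,470],h[257,370],h[260,410])
m=cv2.inRange(h,(14,40,120),(30,110,255)); m[:,:402]=0;m[:, 480:]=0;m[:240]=0;m[290:]=0
c=max(cv2.findContours(m,0,2)[0],key=cv2.contourArea);r=cv2.minAreaRect(c);print(r)
for p in cv2.boxPoints(r):print(p,ray("top",p,.064))
m=cv2.inRange(h,(8,111,100),(22,255,255));m[:,:318]=0;m[:,425:]=0;m[:240]=0;m[272:]=0
c=max(cv2.findContours(m,0,2)[0],key=cv2.contourArea);r=cv2.minAreaRect(c);print(r)
for p in cv2.boxPoints(r):print(p,ray("top",p,.1))
for n,p,z in(("lever end mid",(418,261),.107),("lever at pin",(340,254),.077),("jar",(369,219),.085),("turq",(452,297),.064),("lidcornerTL",(230,197),.084),("lid TR",(312,200),.084),("lid BR",(305,297),.084),("lid BL",(221,292),.084)):print(n,ray("top",p,z).round(3))
E
```

```text
[ 20  61 181] [  0  13 203] [ 16 133 178] [ 16 136 182]
((432.5346984863281, 265.0024108886719), (58.880130767822266, 28.65128517150879), 3.9909121990203857)
[402.16898 277.24432] [ 0.47248756 -0.15320788  0.064     ]
[404.16306 248.66252] [ 0.54772664 -0.16030542  0.064     ]
[462.90042 252.7605 ] [ 0.53569165 -0.31616127  0.064     ]
[460.90634 281.3423 ] [ 0.4603893  -0.30813412  0.064     ]
((368.0, 255.5), (31.0, 100.0), 90.0)
[318. 240.] [0.56907479 0.06722377 0.1       ]
[418. 240.] [ 0.5672702  -0.18932879  0.1       ]
[418. 271.] [ 0.48791197 -0.1871672   0.1       ]
[318. 271.] [0.49005685 0.06777021 0.1       ]
lever end mid [ 0.513 -0.186  0.107]
lever at pin [0.534 0.01  0.077]
jar [ 0.624 -0.066  0.085]
turq [ 0.42  -0.283  0.064]
lidcornerTL [0.685 0.296 0.084]
lid TR [0.676 0.082 0.084]
lid BR [0.424 0.102 0.084]
lid BL [0.439 0.316 0.084]
```

View pics/crop.png

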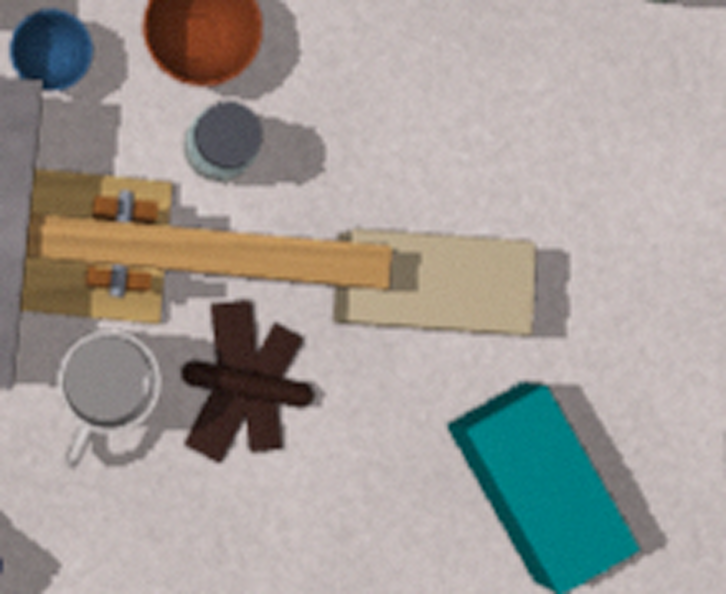

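The crop shows the cream brick with top face from about (350,235) to (535,335), partly under the lever end at (392,268). The turquoise block is separate, below right. I will push the brick along +x (box x), into the free side. First I move in with the fingers nearly shut and turned to the box.

Emit:
step_arm([
  [0.95, -0.7, 0, 0.69],
  [0.95, -0.7, 0, 0.69],
  [0.95, -0.7, 0, 0.69],
  [0.95, -0.7, 0, 0.69],
  [0.95, -0.7, 0, 0.69],
], gripper=-0.35)

```text
time: 0.6
tool_pos: [0.3105, -0.3652, 0.2187]
ee_rot: [0.999, -0.039, -0.0, -0.0]
contact_force: [0.4, -0.4, -0.3]
opening: 0.0575
grasp_force: 0.0
```

```bash
python3 - <<'E'
from h import *
from scipy.spatial.transform import Rotation as Ro
o=env.get_obs();R=Ro.from_quat(o["ee_rot"]).as_matrix();print(o["time"],o["tool_pos"],R[:,0],o["opening"])
for q in((434,266),(406,277.6),(462,281.5),(462.1,253.3)):print(ray("top",q,.064))
print(R.T@(np.array([.432,-.232,.2])-o["tool_pos"])/.12)
E
```

```text
0.6 [ 0.31050419 -0.36523397  0.21866007] [ 9.96894076e-01 -7.87540356e-02 -6.01995703e-05] 0.05752511688821105
[ 0.50130829 -0.2381763   0.064     ]
[ 0.47146831 -0.16329008  0.064     ]
[ 0.45995027 -0.31101627  0.064     ]
[ 0.53427752 -0.31397641  0.064     ]
[ 0.92189056 -1.18656534  0.1554831 ]
```

Emit:
step_arm([
  [0.9, -1, 0, 0],
  [0.9, -1, 0, 0],
  [0.9, -1, 0, 0],
  [0.9, -1, 0, 0],
  [0.9, -1, 0, 0],
])

```text
time: 1.1
tool_pos: [0.4278, -0.2546, 0.2183]
ee_rot: [0.999, -0.037, -0.0, -0.0]
contact_force: [-0.5, -0.0, -0.7]
opening: 0.0307
grasp_force: 0.0
```

Emit:
step_arm([
  [0, -0.15, 0, 0],
  [0, -0.15, 0.4, 0],
  [0, -0.15, 0.8, 0],
  [0, -0.15, 0.8, 0],
  [0, -0.15, 0.8, 0],
])

```text
time: 1.6
tool_pos: [0.4281, -0.2382, 0.1234]
ee_rot: [0.999, -0.04, -0.0, -0.0]
contact_force: [-0.8, -1.1, 0.8]
opening: 0.0303
grasp_force: 0.0
```

```bash
python3 - <<'E'
from h import *
print(env.get_obs()["tool_pos"])
snap("scene","s1.png")
print(proj("scene",(.465,-.237,.03)))
im=cv2.imread("pics/s1.png"); cv2.imwrite("pics/s1c.png",cv2.resize(im[100:300,150:400],None,fx=3,fy=3))
E
```

```text
[ 0.42810595 -0.23824813  0.12336339]
[267.59200364 198.52263093]
```

View pics/s1c.png

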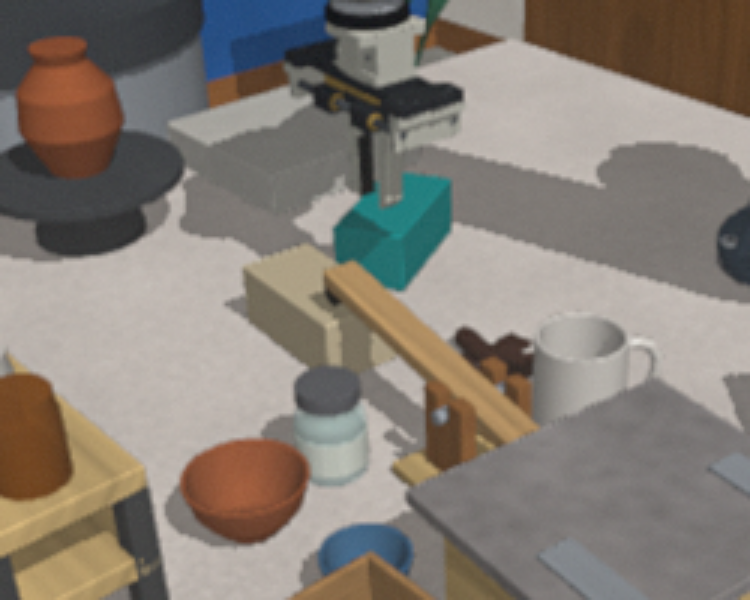

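Gripper at (390,200) in the crop is over the near side of the brick at (310,310), and the path is clear. Next I descend and push along tool x.

Emit:
step_arm([
  [0, 0, 0.35, 0],
  [0, 0, 0.67, 0],
  [0, 0, 0.67, 0],
  [0, 0, 0.67, 0],
])

```text
time: 2.05
tool_pos: [0.4295, -0.238, 0.0443]
ee_rot: [0.999, -0.04, 0.001, 0.001]
contact_force: [-0.3, 0.1, 1.2]
opening: 0.0303
grasp_force: 0.0
```

Emit:
step_arm([
  [0.1, 0, 0, 0],
  [0.2, 0, 0, 0],
  [0.27, 0, 0, 0],
  [0.34, 0, 0, 0],
  [0.41, 0, 0, 0],
  [0.48, 0, 0, 0],
  [0.55, 0, 0, 0],
  [0.6, 0, 0, 0],
  [0.6, 0, 0, 0],
])

```text
time: 2.95
tool_pos: [0.5015, -0.2427, 0.0427]
ee_rot: [0.999, -0.039, 0.0, 0.0]
contact_force: [0.4, 1.0, 0.2]
opening: 0.0306
grasp_force: 0.0
```

```bash
python3 - <<'E'
from h import *
print(env.get_obs()["tool_pos"])
snap("scene","s2.png")
im=cv2.imread("pics/s2.png"); cv2.imwrite("pics/s2c.png",cv2.resize(im[100:300,150:400],None,fx=3,fy=3))
E
```

```text
[ 0.50153246 -0.24274003  0.04273498]
```

View pics/s2c.png

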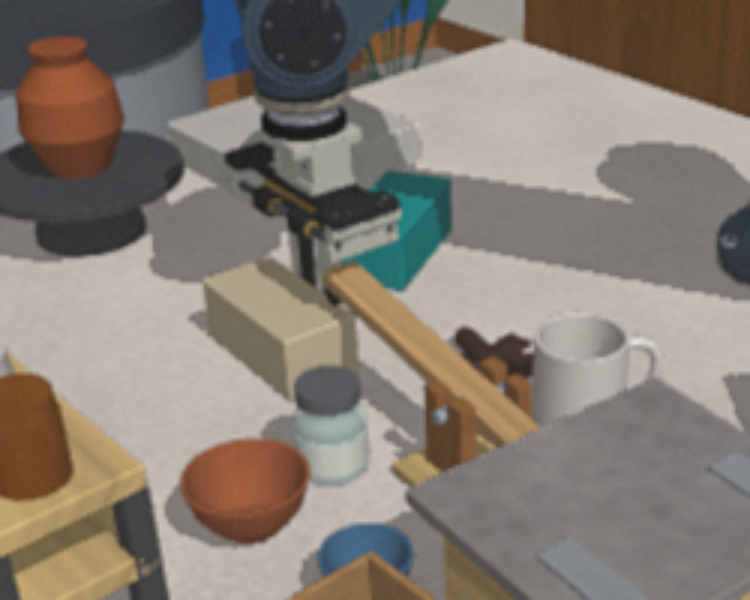

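The brick is sliding flat and parallel, its +y end at about (290,370), clear of the jar at (330,420). I continue the push.

Emit:
step_arm([
  [0.07, 0, 0, 0],
  [0.14, 0, 0, 0],
  [0.21, 0, 0, 0],
  [0.28, 0, 0, 0],
  [0.35, 0, 0, 0],
  [0.42, 0, 0, 0],
  [0.46, 0, 0, 0],
  [0.46, 0, 0, 0],
])

```text
time: 3.8
tool_pos: [0.556, -0.2471, 0.0423]
ee_rot: [0.999, -0.039, 0.0, 0.0]
contact_force: [-0.5, -0.8, 0.8]
opening: 0.0304
grasp_force: 0.0
```

Emit:
step_arm([
  [-0.2, 0, 0, 0],
  [-0.4, 0, 0, 0],
  [-0.4, 0, -0.4, 0],
  [-0.4, 0, -0.8, 0],
  [-0.4, 0, -0.8, 0],
  [-0.4, 0, -0.8, 0],
], gripper=-1)

```text
time: 4.4
tool_pos: [0.5081, -0.2435, 0.1391]
ee_rot: [0.999, -0.04, 0.001, 0.001]
contact_force: [0.1, 0.8, -1.2]
opening: 0.0005
grasp_force: 0.0
```

```bash
python3 - <<'E'
from h import *
p=env.get_obs()["tool_pos"];print(p)
im=snap("top","t3.png"); s=env.get_image("scene")
a=cv2.resize(im[180:300,300:500],(800,480))
cv2.imwrite("pics/c3.png",cv2.resize(np.hstack([cv2.resize(im[180:340,300:500],(400,320)),cv2.resize(s[100:300,150:400],(400,320))]),None,fx=1,fy=1)[:,:,::-1])
h=cv2.cvtColor(im,cv2.COLOR_RGB2HSV)
m=cv2.inRange(h,(14,40,120),(30,110,255));m[:,:395]=0;m[:,480:]=0;m[:200]=0;m[270:]=0
for c in cv2.findContours(m,0,2)[0]:
    if cv2.contourArea(c)>200:
        r=cv2.minAreaRect(c);print(r,ray("top",r[0],.064))
E
```

```text
[ 0.50809354 -0.2435448   0.1391473 ]
((432.95269775390625, 228.1558074951172), (59.832725524902344, 29.330888748168945), 1.6365771293640137) [ 0.60178417 -0.23844324  0.064     ]
```

View pics/c3.png

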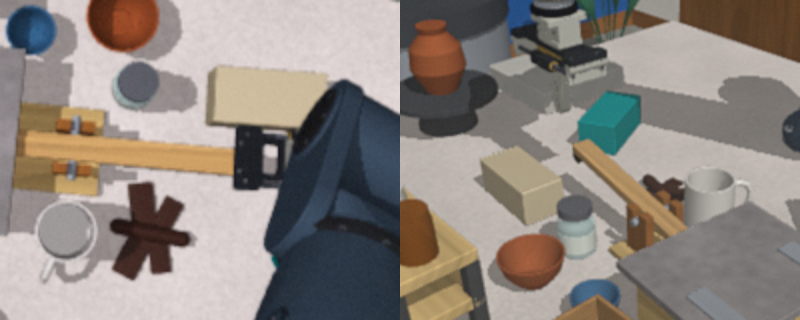

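The brick now lies flat at (0.602, -0.238), about 90 mm beside the lever line, and nothing else has moved. The gripper sits at the lever's end in the top view. Now I move over the press point.

Emit:
step_arm([
  [0, -0.3, 0, 0],
  [0, -0.63, 0, 0],
  [0, -0.63, 0, 0],
  [0, -0.63, 0.15, 0],
  [0, -0.63, 0.15, 0],
])

```text
time: 5.0
tool_pos: [0.5122, -0.1675, 0.1176]
ee_rot: [0.999, -0.039, -0.002, -0.001]
contact_force: [-0.4, -0.2, 1.0]
opening: 0.0006
grasp_force: 0.0
```

Emit:
step_arm([
  [0, 0, 0.06, 0],
  [0, 0, 0.12, 0],
  [0, 0, 0.18, 0],
  [0, 0, 0.24, 0],
  [0, 0, 0.3, 0],
  [0, 0, 0.36, 0],
  [0, 0, 0.36, 0],
])

```text
time: 5.7
tool_pos: [0.5139, -0.1687, 0.0767]
ee_rot: [0.999, -0.04, 0.0, 0.0]
contact_force: [-0.2, -4.1, 4.9]
opening: 0.0008
grasp_force: 2.3
```

Emit:
step_arm([
  [0, 0, 0.05, 0],
  [0, 0, 0.1, 0],
  [0, 0, 0.15, 0],
  [0, 0, 0.2, 0],
  [0, 0, 0.25, 0],
  [0, 0, 0.3, 0],
  [0, 0, 0.34, 0],
  [0, 0, 0.34, 0],
])

```text
time: 6.5
tool_pos: [0.5137, -0.1677, 0.0361]
ee_rot: [0.999, -0.04, 0.0, -0.0]
contact_force: [1.7, 1.0, 2.3]
opening: 0.001
grasp_force: 1.2
```

Emit:
step_arm([
  [0, 0, 0.015, 0],
  [0, 0, 0.03, 0],
  [0, 0, 0.03, 0],
  [0, 0, 0.03, 0],
])

```text
time: 6.9
tool_pos: [0.514, -0.1677, 0.0336]
ee_rot: [0.999, -0.04, 0.0, -0.0]
contact_force: [-1.1, 3.6, 12.9]
opening: 0.0003
grasp_force: 5.6
```

Emit:
step_arm([
  [0, 0, 0.01, 0],
  [0, 0, 0.02, 0],
  [0, 0, 0.02, 0],
  [0, 0, 0.02, 0],
])

```text
time: 7.3
tool_pos: [0.5142, -0.1677, 0.0331]
ee_rot: [0.999, -0.04, 0.001, -0.0]
contact_force: [-10.0, 7.9, 39.4]
opening: 0.0003
grasp_force: 18.4
```

```bash
python3 - <<'E'
from h import *
o=env.get_obs();print(o["tool_pos"],o["contact_force"],o["time"])
im=snap("top","t4.png"); s=env.get_image("scene")
cv2.imwrite("pics/c4.png",np.hstack([cv2.resize(im[180:340,300:500],(400,320)),cv2.resize(s[150:300,200:400],(400,320))])[:,:,::-1])
E
```

```text
[ 0.51418896 -0.16771873  0.03309112] [-10.03389473   7.88987685  39.41954931] 7.3
```

View pics/c4.png

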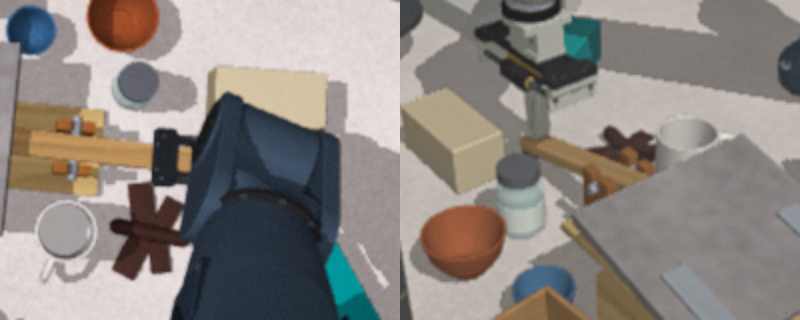

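The foot is on the bench, with the tip at 33 mm. The lid is up, the pin is in its notches and the brick is well clear. The press of 39 N is more than needed, so I ease it back.

Emit:
step_arm([
  [0, 0, -0.016, 0],
  [0, 0, -0.016, 0],
  [0, 0, -0.016, 0],
  [0, 0, -0.016, 0],
  [0, 0, -0.016, 0],
])

```text
time: 7.9
tool_pos: [0.5141, -0.1678, 0.0335]
ee_rot: [0.999, -0.04, 0.001, -0.0]
contact_force: [-3.3, 3.8, 16.9]
opening: 0.0007
grasp_force: 7.9
```

```bash
python3 -c "
from workcell import env
print(env.finish_job())"
```

```text
the job is handed in; nothing more can be done
None
```

I pushed the brick flat along the bench to about 90 mm beside the lever. I then pressed the lever's foot onto the bench and handed the job in while still holding it down with about 17 N; the pictures show the lid raised, but no verdict came back.

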